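Gauge a carton and show its end to the inspection camera

ROBOT

A 6-joint arm with a two-finger parallel gripper is mounted at the origin on the work surface. World frame = base frame: x ahead of the robot, y to its left, z up, the work surface at z = 0. Lengths are in m, angles in rad, forces in N, time in s.
With the tool pointing down it reaches from about 0.35 to 1 m from the base axis. Payload 7.1 kg.
Tool frame: the origin (TCP) lies between the finger pads; the fingertips stand 22 mm ahead of it and the grasp point (between the pads) lies 3 mm ahead of it; z points along the fingers, y is the line along which they close (so a half turn about z gives the same grasp; the last joint's range is limited). The gripper opens to 85 mm and grips with 20 to 120 N. Pads are 22 mm wide; open, the fingers measure 114 mm over their backs; the gripper's body (76 mm by 85 mm) begins 54 mm behind the grasp point. The pads swing forward as they close: fully open they stand 13 mm farther back than shut.
Start: joints at [1.302, 0.423, 1.63, -0, 1.089, -0.019], TCP at [0.154, 0.606, 0.253] pointing down, gripper open.
Joint ranges: [-3, 3], [-0.9, 2.11], [0.09, 2.58], [-1.31, 4.45], [0.11, 2.69], [-2.54, 2.54]. Speed limits (rad/s): [2.39, 2.39, 3.01, 3.14, 3.14, 3.14].

INTERFACE

Orientations are given as a rotation vector (axis times angle).
In Python, from rig import manip gives the robot as it stands. The module is installed in compiled form; this text tells all that it offers. Calls block until the motion is done:
- manip.move_to(position, orientation): joint-space move of the TCP to a pose.
- manip.servo_line(position, orientation=None, rate=0.15): straight line of the TCP; orientation=None keeps the orientation; rate is the mean speed in m/s.
- manip.set_joints(angles): joint-space move.
- manip.command_gripper(opening, f_grip=None): finger opening in m; f_grip is the grip in N (None keeps the last); returns when the fingers have stopped.
- manip.hold(seconds).
- manip.solve_ik(position, orientation): joint angles nearest the present ones, or None.
- manip.camera(name): name is "scene" or "side" or "wrist"; returns a dict with "image" (480x640x3 uint8, red, green, blue), "fx", "fy", "cx", "cy" (pixels), "cam_to_world" (4x4, takes a point from camera to world coordinates); the wrist camera has in their place "mount" (4x4, takes a point from camera to tool coordinates, whose origin is the TCP and whose axes are the flange's). Camera axes: x right, y down, z forward; pixel columns grow to the right and rows downward; lengths in m; the calibration is good to about 2 mm. The wrist camera is an equidistant fisheye: a pixel r from the principal point sees the ray r / f radians off the axis. A picture is of the moment at which its call begins: read the wrist's pose just before it. There is no depth.
A pose or a line that the arm cannot do raises manip.IKError and nothing moves.
- manip.sign_off(): hands the job in; it is judged then, once.
Readings, each from a call of its own:
- manip.get_time(): time.
- manip.get_joint_positions(): joint angles.
- manip.get_joint_vel(): joint speeds.
- manip.get_tau(): joint torques, N m.
- manip.get_position(): TCP position.
- manip.get_ee_rot(): TCP orientation.
- manip.get_contact_force(): force on the tool from outside, world axes, zero at the start.
- manip.get_torque(): the same for the moment, N m.
- manip.get_width(): finger opening in m.
- manip.get_grip_force(): force on a finger pad.
Only numpy, scipy, OpenCV 4.12 (cv2) and the standard library are available. Lean on these libraries where they do the work, as an engineer would, in place of code of your own. Each camera call takes 0.05 s, during which the arm holds its last target. There are 200 camera calls.

TASK

Check the carton lying in the height gauge: press the gauge's black knob fully down, so that the sprung foot rests on the carton, keep it down for about a second and let it come up again. Then take the carton out and hold it in the air before the inspection camera, its free end (the one away from the gauge's column) squarely facing the lens on the line of sight, 80 mm from the glass, carton top side up and tilted to match the camera. Finish while holding it there, still, with nothing but the gripper touching it; leave everything else standing where it is.

Things in the scene. Friction and masses are not known exactly. Their poses are not given: they have to be found in the camera images.
- carton: The carton to check: closed cream folding carton, rigid, 160 (x) x 40 (y) x 40 (z) mm, about 120 g, lying level in the gauge. Origin at the centre of its underside. Its -x end is the free end, to be shown: it points away from the gauge's column and has a dark panel on the top beside it. The part near its +x end lies under the foot.
- carton_face (a point): Centre of the carton's end face to show, at (-80, 0, 20) mm in the carton's frame. It lies at the free end, away from the gauge's column.
- carton_back (a point): Centre of the carton's other end face, at (80, 0, 20) mm in the carton's frame.
- gauge: Height gauge, fixed. Origin on the table, x along the carton to the column (x 101 to 135 mm). Base plate 15 mm thick, x -120 to 140, y +-70. The carton lies centred on two pads 30 mm wide, underside 25 mm above the table, beside low lips (x 30 to 80, y +-23 to +-29 mm, top 33 mm above the table); its free half is clear. An arm at x 37 to 135, 36 mm wide, z 122 to 150 mm, guides the spindle.
- gauge_spindle (a joint): How far the gauge's spindle is pressed down, m: 0 up (at rest), 0.045 fully down on its stop. A spring returns it up; pressing it fully down takes about 8 N at the end, including the foot.
- knob_top (a point): Centre of the flat top of the spindle's round black knob (32 mm across), 215 mm above the table when up and 170 mm when fully down; it is pressed straight down from above and stands higher than the rest of the gauge.
- gauge_foot (a joint): The gauge's reading: how far the sprung foot has slid up into the spindle, m, 0 when free, at most 0.020. With the spindle fully down it reads the height of the carton less 30 mm: about 0.010.
- foot_face (a point): Centre of the underside of the round foot (20 mm across), at x = 55, y = 0 mm in the gauge's frame; 100 mm above the table when up, which is 35 mm above the carton: so the carton cannot be lifted straight out, but is raised a little (10 to 25 mm) and drawn out endwise to the gauge's -x.
- camera_head: Inspection camera, fixed. Origin at the centre of the lens glass, 250 mm above the table. It looks along its own -x axis, 20 degrees below level; y is level, z up (leaning 20 degrees). Black lens 38 mm across; white ring light 68 mm across, 8 mm behind the glass; grey housing 46 x 46 mm reaching 120 mm behind the glass.
- view_point (a point): The point where the carton's end face belongs: on the camera's line of sight, 80 mm in front of the lens glass (about 223 mm above the table).
- camera_stand: Foot of the camera's stand, fixed: origin on the table, z up, x level. Base plate 130 x 110 x 12 mm from x = -25 to 105; steel post 26 mm thick at x = 75 mm, 297 mm tall; the lens glass is over x = -10, y = 0 mm and the camera looks to this frame's -x.
- setting_block: Bystander: steel setting block 25 x 25 x 40 mm, standing on the gauge's base plate beside the lips; origin at the centre of its underside.
- spare_carton: Bystander: a like carton lying on the table outside the gauge; origin at the centre of its underside.
- bottle_0: Bystander: dropper bottle, dark glass, diameter 35 mm, 103 mm tall, standing; origin at the centre of its underside.
- bottle_1: Bystander: dropper bottle, dark glass, diameter 35 mm, 103 mm tall, standing; origin at the centre of its underside.
- bottle_2: Bystander: dropper bottle, dark glass, diameter 35 mm, 103 mm tall, standing; origin at the centre of its underside.
- bottle_3: Bystander: dropper bottle, dark glass, diameter 35 mm, 103 mm tall, standing; origin at the centre of its underside.
There are look-alikes about, which are no part of the job. Leave any orange look-alike of the carton alone.

How it is judged:
By the outcome, as a careful person would: the job done as asked, in the order asked, and still so for the second after the job is handed in, while the arm keeps its last pose, push and grip.
It also fails if it takes over 51 s, if anything falls off the work surface, if the arm or the gripper's body presses on something with over 40 N, if the wrist force passes 120 N, or if a joint passes its speed limit or range.

## Working session

There is one attempt and no reset: what is moved stays moved. The work goes in short steps, each a Python script; the robot and the scene stay as the last script left them, time stands still between calls to the robot, and variables do not carry over. Pictures are saved under pics/ and viewed, at most 10 in all, crops included, and the job is handed in when it is done.

```bash
mkdir -p pics; python3 - <<'E'
from rig import manip
import cv2,numpy as np,pickle
np.set_printoptions(precision=4,suppress=True)
d={}
for n in ("scene","side"):
    c=manip.camera(n);d[n]=c
    cv2.imwrite(f"pics/{n}0.png",c["image"][:,:,::-1]);print(n,c["fx"],c["cx"],c["cy"]);print(c["cam_to_world"])
pickle.dump(d,open("d0.pkl","wb"))
print(manip.get_time(),manip.get_ee_rot())
E
```

```text
scene 532.8456221012314 314.2934007953151 235.98383405664654
[[-0.1665  0.7291 -0.6638  1.2936]
 [ 0.9859  0.1348 -0.0993  0.177 ]
 [ 0.0171 -0.671  -0.7412  1.0087]
 [ 0.      0.      0.      1.    ]]
side 459.1033212240097 318.4595044814073 234.01276495128315
[[ 0.9831 -0.1267  0.1324  0.3499]
 [-0.1832 -0.67    0.7194 -0.7743]
 [-0.0025 -0.7314 -0.6819  0.9591]
 [ 0.      0.      0.      1.    ]]
0.1 [-0.3914 -3.1169  0.0021]
```

View pics/scene0.png

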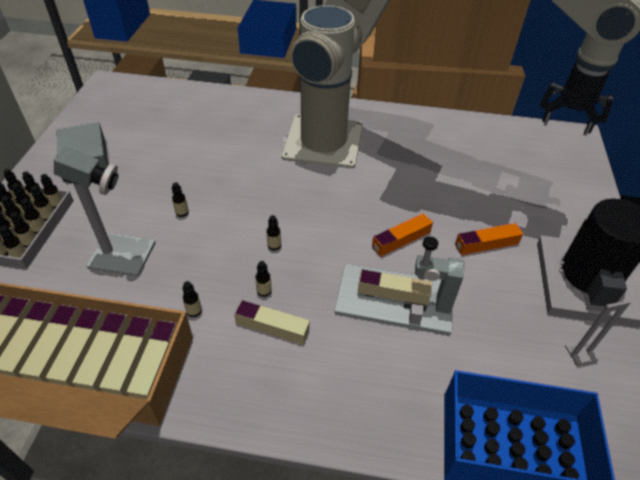

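View pics/side0.png

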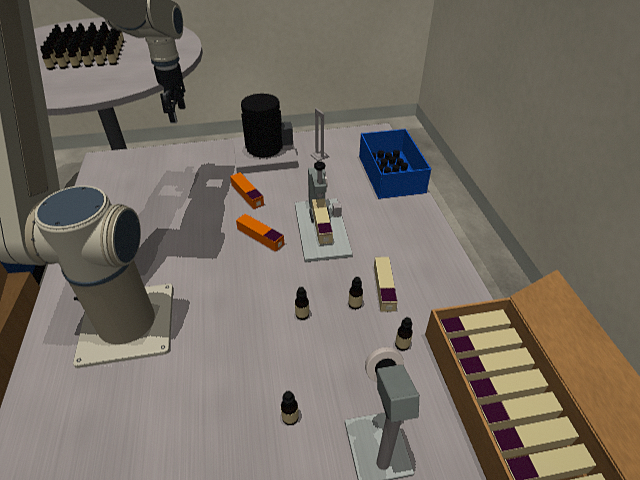

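Candidates for the carton: the cream one in the gauge at scene (395,288) and side (322,222); the spare at scene (272,322); orange look-alikes at scene (403,234) and (489,238); boxed cartons at the lower left. I choose the one in the gauge, under the foot and beside the column. The lens is at scene (110,178) and side (385,365). Next, a close crop.

```bash
python3 - <<'E'
import cv2,numpy as np,pickle
d=pickle.load(open("d0.pkl","rb"))
def crop(n,x,y,w,h):
    im=d[n]["image"][y:y+h,x:x+w,::-1]
    return cv2.resize(im,(400,300),interpolation=cv2.INTER_CUBIC)
# 400/w scale
m=np.vstack([np.hstack([crop("scene",330,220,144,108+12-12),crop("scene",40,110,144,108)]),
 np.hstack([crop("side",270,155,120,90),crop("side",330,335,120,90)])])
for n in ("scene","side"): pass
cv2.imwrite("pics/crop1.png",m)
E
```

```text
(no output)
```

View pics/crop1.png

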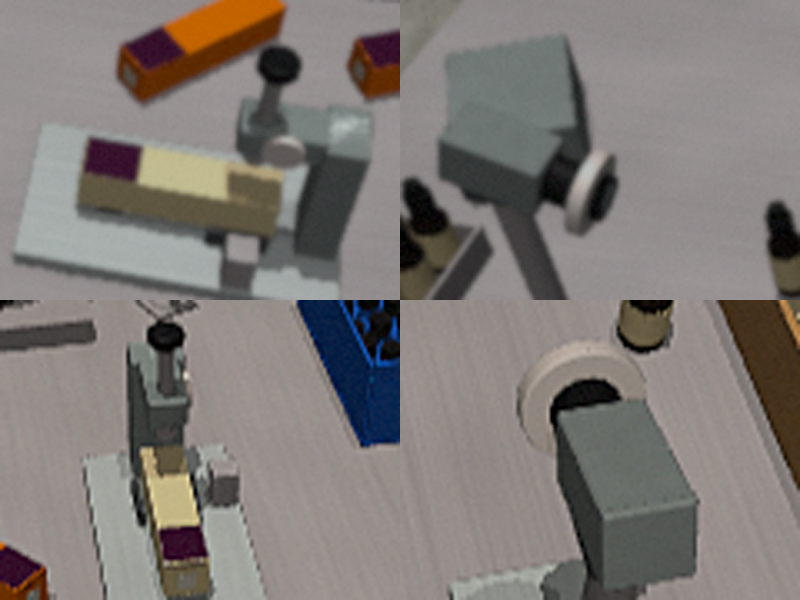

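The crops confirm the choice: the cream carton with its dark panel facing away from the column, lying under the foot. The knob top is at scene (430,242) and side (320,164). The ring is at scene (109,179) and side (385,364). Now the numbers.

```bash
cat >h.py <<'E'
import numpy as np,cv2
from scipy.spatial.transform import Rotation as R
np.set_printoptions(precision=4,suppress=True)
def ray(c,p):
    T=c["cam_to_world"] if "cam_to_world" in c else c["T"]
    x=(p[0]-c["cx"])/c["fx"];y=(p[1]-c["cy"])/c["fy"]
    if "mount" in c:
        t=np.hypot(x,y);s=np.sin(t)/max(t,1e-9);v=np.array([x*s,y*s,np.cos(t)])
    else: v=np.array([x,y,1.])
    v=T[:3,:3]@v
    return T[:3,3],v/np.linalg.norm(v)
def plane(c,p,z):
    o,v=ray(c,p);return o+v*(z-o[2])/v[2]
def tri(*cp):
    A=0;b=0
    for c,p in cp:
        o,v=ray(c,p);M=np.eye(3)-np.outer(v,v);A=A+M;b=b+M@o
    x=np.linalg.solve(A,b)
    return x,[np.linalg.norm((np.eye(3)-np.outer(v,v))@(x-o)) for o,v in (ray(*k) for k in cp)]
def quad(m):
    k=max(cv2.findContours(m.astype(np.uint8),cv2.RETR_EXTERNAL,cv2.CHAIN_APPROX_NONE)[0],key=cv2.contourArea)
    return k
def wrist(manip):
    p=manip.get_position();r=R.from_rotvec(manip.get_ee_rot()).as_matrix()
    c=manip.camera("wrist");T=np.eye(4);T[:3,:3]=r;T[:3,3]=p;c["T"]=T@c["mount"];return c
def axes(x,z): # rotation with tool y along given horizontal closing dir x, z approach
    y=np.array(x);y=y-z*(y@z);y/=np.linalg.norm(y);return np.c_[np.cross(y,z),y,z]
E
python3 - <<'E'
from h import *
import pickle
d=pickle.load(open("d0.pkl","rb"));s,e=d["scene"],d["side"]
print("knob",plane(s,(430.4,242.3),.215),plane(e,(319.8,164.3),.215),tri((s,(430.4,242.3)),(e,(319.8,164.3))))
print("ring",tri((s,(109.1,179.5)),(e,(384.6,364.4))))
for n,c,roi in (("scene",s,(350,262,40,40)),("side",e,(305,205,40,40))):
    x,y,w,h=roi;im=c["image"][y:y+h,x:x+w].astype(int)
    m=(im[...,0]-im[...,1]>15)&(im[...,2]-im[...,1]>8)&(im.sum(2)<260)
    k=quad(m).astype(np.float32);b=cv2.boxPoints(cv2.minAreaRect(k))+[x,y]
    print(n,m.sum(),b);P=np.array([plane(c,q,.065) for q in b]);print(P,P.mean(0))
for q in [(361.7,270.4),(358.8,281.9),(429.4,293.1)]:print("top",plane(s,q,.065))
for q in [(346.2,264.6),(335,312.9),(451.7,326.2)]:print("base",plane(s,q,.015))
for q in [(105,235),(155,238),(138,273),(88,268)]:print("stand",plane(s,q,.012))
for q in [(345,420),(395,412),(415,472)]:print("stand side",plane(e,q,.012))
for q in [(180,215),(274,249),(263,296),(192,315)]:print("bottle",plane(s,q,.0))
for q in [(272,318)]:print("spare",plane(s,q,.04))
E
```

```text
knob [0.5574 0.3017 0.215 ] [0.5512 0.2954 0.215 ] (array([0.5526, 0.3025, 0.21  ]), [np.float64(7.597248177939688e-05), np.float64(7.597248177951478e-05)])
ring (array([ 0.5382, -0.3745,  0.2528]), [np.float64(0.0009347813930382029), np.float64(0.0009347813930380219)])
scene 216 [[360.2432 281.5405]
 [362.2703 269.3784]
 [379.6216 272.2703]
 [377.5946 284.4324]]
[[0.5645 0.1737 0.065 ]
 [0.5293 0.1745 0.065 ]
 [0.5306 0.214  0.065 ]
 [0.5656 0.2125 0.065 ]] [0.5475 0.1937 0.065 ]
side 116 [[317.5135 224.0811]
 [329.8378 222.027 ]
 [331.3514 231.1081]
 [319.027  233.1622]]
[[0.5285 0.2114 0.065 ]
 [0.5657 0.2136 0.065 ]
 [0.5621 0.1742 0.065 ]
 [0.5257 0.1722 0.065 ]] [0.5455 0.1928 0.065 ]
top [0.5325 0.1735 0.065 ]
top [0.5661 0.1707 0.065 ]
top [0.5689 0.3264 0.065 ]
base [0.4812 0.1347 0.015 ]
base [0.6231 0.1277 0.015 ]
base [0.612  0.3847 0.015 ]
stand [ 0.493  -0.4728  0.012 ]
stand [ 0.48   -0.3468  0.012 ]
stand [ 0.5926 -0.3457  0.012 ]
stand [ 0.5995 -0.4673  0.012 ]
stand side [ 0.4833 -0.3509  0.012 ]
stand side [ 0.5922 -0.3535  0.012 ]
stand side [ 0.5938 -0.4767  0.012 ]
bottle [ 0.3811 -0.3183  0.    ]
bottle [ 0.4517 -0.0497  0.    ]
bottle [ 0.5964 -0.0436  0.    ]
bottle [ 0.6756 -0.1879  0.    ]
spare [ 0.677  -0.0026  0.04  ]
```

```bash
python3 - <<'E'
from h import *
from rig import manip
import pickle
dn=np.array([0,0,-1.])
for s in (1,-1):
    o=R.from_matrix(axes([s,0,0],dn)).as_rotvec();print(s,manip.solve_ik([.547,.2,.05],o),manip.solve_ik([.547,.30,.2],o))
    t=np.radians(20);z=np.array([0,-np.sin(t),-np.cos(t)])
    print(manip.solve_ik([.54,-.24,.21],R.from_matrix(axes([s,0,0],z)).as_rotvec()))
W={}
best=min((1,-1),key=lambda s:abs(manip.solve_ik([.547,.24,.38],R.from_matrix(axes([s,0,0],dn)).as_rotvec())[5]))
o=R.from_matrix(axes([best,0,0],dn)).as_rotvec();print(best)
manip.command_gripper(0.0)
manip.move_to([.547,.22,.36],o);c=wrist(manip);W["g"]=c
cv2.imwrite("pics/wg.png",c["image"][:,:,::-1]);print(c["mount"],c["fx"],c["cx"],c["cy"],manip.get_time())
pickle.dump(W,open("w.pkl","wb"))
E
```

```text
1 [ 0.3301  0.6569  1.8192 -0.      0.6654  0.3301] [ 0.4826  0.4837  1.6709 -0.      0.9871  0.4826]
[-0.2829  0.4059  1.8221 -0.4467  0.8637  0.0017]
-1 None None
NoneTraceback (most recent call last):
  File "<stdin>", line 10, in <module>
  File "<stdin>", line 10, in <lambda>
TypeError: 'NoneType' object is not subscriptable
```

```bash
python3 - <<'E'
from h import *
from rig import manip
import pickle
dn=np.array([0,0,-1.]);W={}
o=R.from_matrix(axes([1,0,0],dn)).as_rotvec()
manip.command_gripper(0.0)
manip.move_to([.547,.22,.36],o);c=wrist(manip);W["g"]=c
cv2.imwrite("pics/wg.png",c["image"][:,:,::-1]);print(c["mount"],c["fx"],c["cx"],c["cy"],manip.get_time())
pickle.dump(W,open("w.pkl","wb"))
E
```

```text
[[ 0.0004 -0.9596 -0.2815  0.0712]
 [ 1.      0.0003  0.0004 -0.0015]
 [-0.0003 -0.2815  0.9596 -0.121 ]
 [ 0.      0.      0.      1.    ]] 371.64829954431775 318.9981714938758 238.42410474329347 2.9333
```

View pics/wg.png

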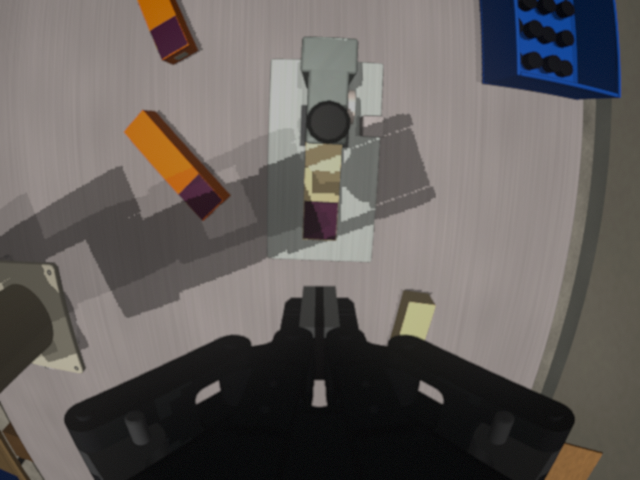

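The wrist view shows the knob top at (329,122), the dark panel at about (305..340, 202..240) and the base's front corners at (268,258) and (371,261). Next I measure these, move over to look at the inspection camera, and come back.

```bash
python3 - <<'E'
from h import *
from rig import manip
import pickle
W=pickle.load(open("w.pkl","rb"));c=W["g"];im=c["image"].astype(int)
m=np.zeros((480,640),bool);m[85:160,295:365]=(im.sum(2)<110)[85:160,295:365]
k=quad(m);e=cv2.fitEllipse(k);print(e);print("knob",plane(c,e[0],.215))
m=np.zeros((480,640),bool);m[195:245,295:350]=((im[...,0]-im[...,1]>15)&(im.sum(2)<260))[195:245,295:350]
b=cv2.boxPoints(cv2.minAreaRect(quad(m)));P=np.array([plane(c,q,.065) for q in b]);print(b,P,P.mean(0))
for q in [(268,258),(371,261),(271,60),(383,64)]:print("base",plane(c,q,.015))
for q in [(302,39),(357,38)]:print("col top",plane(c,q,.15))
o=R.from_matrix(axes([0,-1,0],np.array([0,0,-1.]))).as_rotvec()
for s in (1,-1):
  o=R.from_matrix(axes([0,s,0],np.array([0,0,-1.]))).as_rotvec()
  q=manip.solve_ik([.40,-.27,.42],o);print(s,q,R.from_rotvec(o).as_matrix()[:,0])
  if q is not None and abs(q[5])<2.5 : oo=o
manip.move_to([.40,-.27,.42],oo);c=wrist(manip);W["c"]=c
cv2.imwrite("pics/wc.png",c["image"][:,:,::-1]);print(manip.get_time())
pickle.dump(W,open("w.pkl","wb"))
E
```

```text
((327.8862609863281, 121.60533142089844), (38.446144104003906, 39.89751434326172), 109.63728332519531)
knob [0.5513 0.2997 0.215 ]
[[311. 202.]
 [337. 202.]
 [337. 238.]
 [311. 238.]] [[0.5361 0.2132 0.065 ]
 [0.5656 0.2133 0.065 ]
 [0.5662 0.1706 0.065 ]
 [0.5359 0.1706 0.065 ]] [0.551  0.1919 0.065 ]
base [0.4771 0.128  0.015 ]
base [0.615 0.124 0.015]
base [0.4855 0.385  0.015 ]
base [0.6242 0.381  0.015 ]
col top [0.53  0.377 0.15 ]
col top [0.5783 0.3785 0.15  ]
1 [-0.6184  0.0427  1.7362  0.      1.3627 -2.1892] [-1.  0. -0.]
-1 [-0.6184  0.0427  1.7362 -0.      1.3627  0.9524] [1. 0. 0.]
4.85
```

View pics/wc.png

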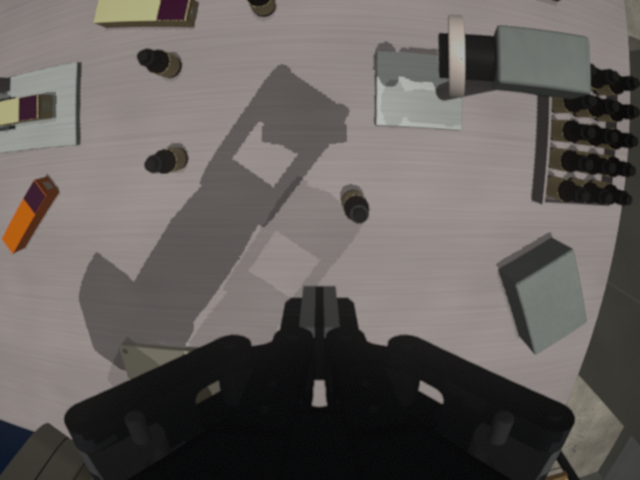

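The wrist view shows the lens rim at about (440,55), the ring band at x 447–466 and y 14–98, the housing at (498–590, 28–97) and the stand base's front edge at x≈376, y 45–125.

```bash
python3 - <<'E'
from h import *
import pickle
W=pickle.load(open("w.pkl","rb"));c=W["c"];im=c["image"].astype(int)
d=pickle.load(open("d0.pkl","rb"));s,e=d["scene"],d["side"]
# ring mask: bright, warm in region
m=np.zeros((480,640),bool);r=im[5:110,440:475];m[5:110,440:475]=(r[...,0]>r[...,2]+8)&(r[...,0]>120)&~((np.arange(440,475)[None]>468))
k=quad(m);x=k[:,0,0];y=k[:,0,1];print("ring px",x.min(),x.max(),y.min(),y.max(),x[y==y.min()].mean(),x[y==y.max()].mean())
for q in [(x[y==y.min()].mean(),y.min()),(x[y==y.max()].mean(),y.max())]:print("ring ends",plane(c,q,.2527))
dk=np.zeros((480,640),bool);dk[20:95,430:450]=(im.sum(2)<110)[20:95,430:450]
yy,xx=np.nonzero(dk);print("lens",xx.min(),yy.min(),yy.max()); print(plane(c,(xx.min(),(yy.min()+yy.max())/2),.2679))
print("tri ring",tri((s,(109.1,179.5)),(e,(384.6,364.4)),(c,(456,56))), plane(c,(456,56),.2527))
# stand base: front edge + near edge via edge scan
g=cv2.cvtColor(c["image"],cv2.COLOR_RGB2GRAY);ed=cv2.Canny(g,40,100)
pts=[]
for row in range(60,124,4):
    cc=np.nonzero(ed[row,366:386])[0]
    if len(cc): pts.append(plane(c,(366+cc[0],row),.012))
P=np.array(pts);f=np.polyfit(P[:,0],P[:,1],1);print("front edge y=f(x)",f,P[[0,-1]])
pts=[]
for col in range(382,458,4):
    cc=np.nonzero(ed[118:138,col])[0]
    if len(cc): pts.append(plane(c,(col,118+cc[-1]),.012))
P=np.array(pts);f=np.polyfit(P[:,1],P[:,0],1);print("side edge x=f(y)",f,P[[0,-1]])
cv2.imwrite("pics/wc2.png",cv2.resize(c["image"][0:150,360:610,::-1],(800,480),interpolation=cv2.INTER_CUBIC))
E
```

```text
ring px 440 468 5 90 454.0 461.5
ring ends [ 0.5823 -0.3783  0.2527]
ring ends [ 0.5097 -0.3833  0.2527]
lens 440 34 76
[ 0.5334 -0.3599  0.2679]
tri ring (array([ 0.5376, -0.376 ,  0.2536]), [np.float64(0.0021499290734142366), np.float64(0.0008999556476489302), np.float64(0.002135211348139876)]) [ 0.5376 -0.3786  0.2527]
front edge y=f(x) [ 0.0039 -0.3484] [[ 0.5767 -0.3452  0.012 ]
 [ 0.4894 -0.3456  0.012 ]]
side edge x=f(y) [0.0113 0.4881] [[ 0.4841 -0.3585  0.012 ]
 [ 0.4828 -0.4672  0.012 ]]
```

View pics/wc2.png

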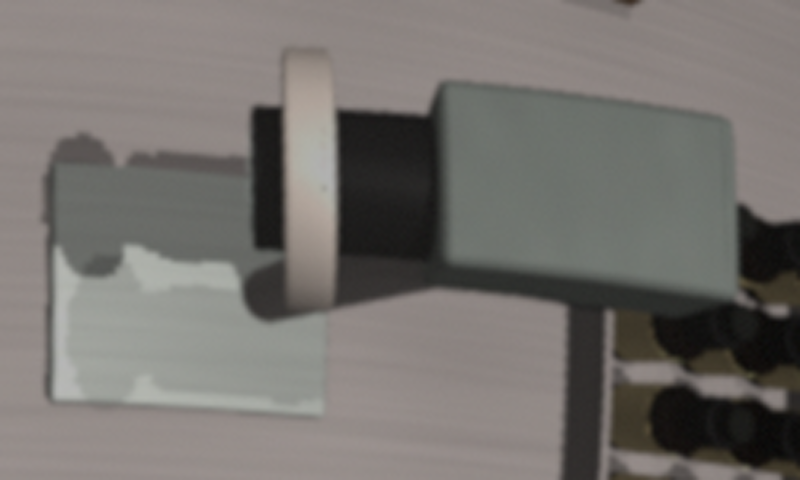

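The crop gives the ring's lateral ends at wrist pixels (456.3,14.4) and (456.6,97.5), the lens front rim at x≈439 and the housing square to the base. I take one more wrist view from straight above to settle the lens position, then press the knob.

```bash
python3 - <<'E'
from h import *
from rig import manip
import pickle
W=pickle.load(open("w.pkl","rb"))
o=R.from_matrix(axes([0,-1,0],np.array([0,0,-1.]))).as_rotvec()
manip.move_to([.44,-.335,.42],o);c=wrist(manip);W["c2"]=c
print(c["T"][:3,3],manip.get_time())
pickle.dump(W,open("w.pkl","wb"))
cv2.imwrite("pics/wc3.png",cv2.resize(c["image"][60:260,180:500,::-1],(800,500),interpolation=cv2.INTER_CUBIC))
# head for knob
on=R.from_matrix(axes([1,-.0332,0],np.array([0,0,-1.]))).as_rotvec()
manip.move_to([.552,.2995,.255],on);print(manip.get_time(),manip.get_contact_force())
E
```

```text
[ 0.511  -0.3357  0.54  ] 5.3083
7.675 [-0.7096  0.947  -0.276 ]
```

View pics/wc3.png

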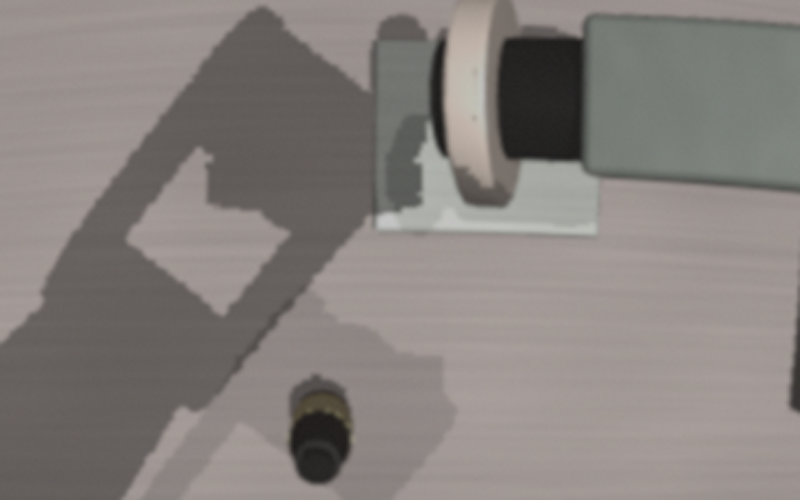

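This view shows the lens rim top at (352,99) and the base corners at (329,76), (329.6,152.4) and (418.8,154). Now I compute and press the knob.

```bash
python3 - <<'E'
from h import *
from rig import manip
import pickle
W=pickle.load(open("w.pkl","rb"));a,c=W["c"],W["c2"]
d=pickle.load(open("d0.pkl","rb"));s=d["scene"]
print("rim top",plane(c,(352,98.8),.2679),plane(a,(439,55.3),.2679),tri((c,(352,98.8)),(a,(439,55.3)))[0])
for q in [(329.2,76),(329.6,152.4),(418.8,154)]:print("base",plane(c,q,.012))
for q in [(377.2,51.6),(375.6,125.3),(461.2,129.7)]:print("base a",plane(a,q,.012))
print("lens scene",plane(s,(113,179.1),.25))
f0=manip.get_contact_force()[2]
p=manip.get_position()
manip.servo_line([.552,.2995,.242],rate=.08)
z=.242
manip.servo_line([.552,.2995,.200],rate=.06);print(manip.get_contact_force()-0,manip.get_position()[2])
z=.200
while z>.180:
    z-=.002;manip.servo_line([.552,.2995,z],rate=.04)
    f=manip.get_contact_force()[2]-f0;print(round(z,3),f,manip.get_position()[2])
    if f>16:break
manip.hold(1.1);c3=manip.camera("scene");print(manip.get_contact_force()[2]-f0,manip.get_time())
cv2.imwrite("pics/press.png",cv2.resize(c3["image"][220:340,330:490,::-1],(640,480)))
manip.servo_line([.552,.2995,.27],rate=.1)
c3=manip.camera("scene");cv2.imwrite("pics/press2.png",cv2.resize(c3["image"][220:340,330:490,::-1],(640,480)))
print(manip.get_time())
E
```

```text
rim top [ 0.5356 -0.3589  0.2679] [ 0.533  -0.3591  0.2679] [ 0.535  -0.3599  0.2638]
base [ 0.591  -0.3489  0.012 ]
base [ 0.4818 -0.3498  0.012 ]
base [ 0.4826 -0.4789  0.012 ]
base a [ 0.5896 -0.3512  0.012 ]
base a [ 0.482  -0.3494  0.012 ]
base a [ 0.4826 -0.4788  0.012 ]
lens scene [ 0.5319 -0.3686  0.25  ]
[1.3718 0.6671 6.5956] 0.1999155960334883
0.198 6.531863171153306 0.19806038721479266
0.196 7.520438447457761 0.19610496388800877
0.194 9.129499947164025 0.19414374014629263
0.192 7.413884551359789 0.19222277455162992
0.19 20.25196757500835 0.19195214579534844
19.4242674003781 11.2417
12.2417
```

```bash
python3 - <<'E'
from h import *
from rig import manip
import pickle
W=pickle.load(open("w.pkl","rb"));a=W["c"]
print("housing back",plane(a,(589.2,65.2),.3127),"front",plane(a,(360+442.5/3.2,172.5/3.2),.25+.03*.342+.0216))
u=np.array([.0332,.99945,0]);g=np.array([.5502,.2445,0])-.035*u
on=R.from_matrix(axes([1,-.0332,0],np.array([0,0,-1.]))).as_rotvec()
manip.servo_line(g+[0,0,.24],on,rate=.2)
manip.command_gripper(.07)
manip.servo_line(g+[0,0,.049],rate=.15)
print(manip.get_contact_force(),manip.get_time())
manip.command_gripper(0,60)
print(manip.get_width(),manip.get_grip_force(),manip.get_contact_force())
manip.servo_line(g+[0,0,.065],rate=.06)
manip.servo_line(g-.075*u+[0,0,.065],rate=.12)
print(manip.get_contact_force(),manip.get_width())
manip.servo_line(g-.075*u+[0,0,.24],rate=.2)
print(manip.get_time())
d={}
for n in ("scene","side"): d[n]=manip.camera(n)
d["w"]=wrist(manip);d["p"]=manip.get_position();d["r"]=manip.get_ee_rot()
pickle.dump(d,open("d1.pkl","wb"));print(d["p"],manip.get_width())
s=d["scene"]["image"];e=d["side"]["image"]
def cr(i,x,y,w,h):return cv2.resize(i[y:y+h,x:x+w,::-1],(400,300),interpolation=cv2.INTER_CUBIC)
m=np.vstack([np.hstack([cr(s,280,180,200,150),cr(e,260,140,160,120)]),np.hstack([cr(d["w"]["image"],220,200,200,150),cr(s,0,0,640,480)])])
cv2.imwrite("pics/grasp.png",m)
E
```

```text
housing back [ 0.536  -0.4671  0.3127] front [ 0.5373 -0.4023  0.2819]
[-0.0769 -0.1393  0.6209] 14.9583
0.03932256733799918 60.90179800987244 [-1.2003 -0.0057  5.477 ]
[-0.2318 -0.319  -1.4775] 0.03951740150842997
17.55
[0.5458 0.1344 0.2386] 0.039836768548115624
```

View pics/grasp.png

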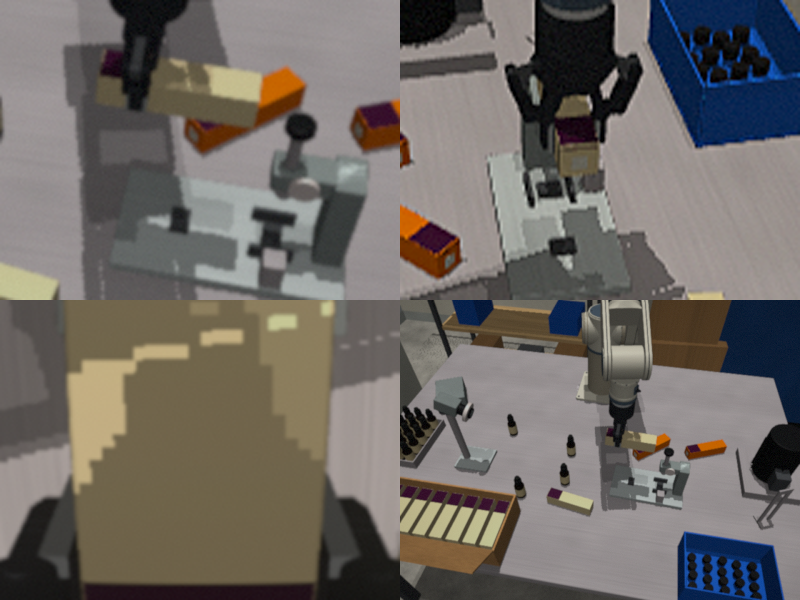

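The carton is held, out of the gauge, with the gauge and bystanders undisturbed. The face is at side (322–339, 198–210), and the near side's corners are at scene (329,218.5), (328.5,232.5), (402.5,230) and (400,242.5). I use these to check pitch and the face's offset along the carton.

```bash
python3 - <<'E'
from h import *
import pickle
d=pickle.load(open("d1.pkl","rb"));p=d["p"];n=np.array([.99945,-.0332,0]);u=np.array([.0332,.99945,0])
print(p,d["r"])
for q in [(329,218.5),(328.5,232.5),(402.5,230),(400,242.5)]:
    o,v=ray(d["scene"],q);x=o+v*((p+.02*n-o)@n)/(v@n);print("near",(x-p)@u,x[2]-p[2])
for q in [(322.4,198.4),(338.8,199.2),(324,210),(338.8,209.6)]:
    o,v=ray(d["side"],q);x=o+v*((p-.045*u-o)@u)/(v@u);print("face",(x-p)@n,x[2]-p[2])
w=d["w"];im=w["image"].astype(int)
for r in range(60,345,6):print(r,im[r,319],end=";")
print()
for q in [(319,341.5)]:
    print(plane(w,q,p[2]+.016)-p)
cv2.imwrite("pics/wb.png",w["image"][40:360,160:480,::-1].repeat(2,0)[:600].repeat(2,1))
E
```

```text
[0.5458 0.1344 0.2386] [-2.257  -2.1834  0.0034]
near -0.037362560768965034 0.013282516652985243
near -0.036837756561412645 -0.027530670225218545
near 0.10787263293325026 0.013514335493297336
near 0.10801216758335055 -0.023139627399042573
face -0.025293014403356375 0.018372437550906173
face 0.015700820764716135 0.01083774125763387
face -0.021110180271227574 -0.019159876282587474
face 0.016646106252188944 -0.02270769678967305
60 [195 196 150];66 [195 196 150];72 [196 197 150];78 [197 197 151];84 [196 197 150];90 [197 198 151];96 [197 198 151];102 [198 199 151];108 [198 199 152];114 [198 199 152];120 [198 199 151];126 [199 200 152];132 [198 198 151];138 [198 199 150];144 [196 177 131];150 [115 104  77];156 [115 104  77];162 [115 104  77];168 [115 104  77];174 [115 103  76];180 [114 102  76];186 [115 103  77];192 [114 101  75];198 [114 102  76];204 [140 126  93];210 [112 101  76];216 [122 110  82];222 [120 108  80];228 [113 101  74];234 [113 102  75];240 [113 101  75];246 [113 101  75];252 [111 100  73];258 [112 100  74];264 [112  99  73];270 [112 100  74];276 [113 100  75];282 [111 100  73];288 [111 100  75];294 [110  99  73];300 [110 100  73];306 [110  99  73];312 [110  98  73];318 [110  98  73];324 [111  99  73];330 [109  97  72];336 [110  97  73];342 [60 51 41];
[-0.0013  0.0051  0.016 ]
```

View pics/wb.png

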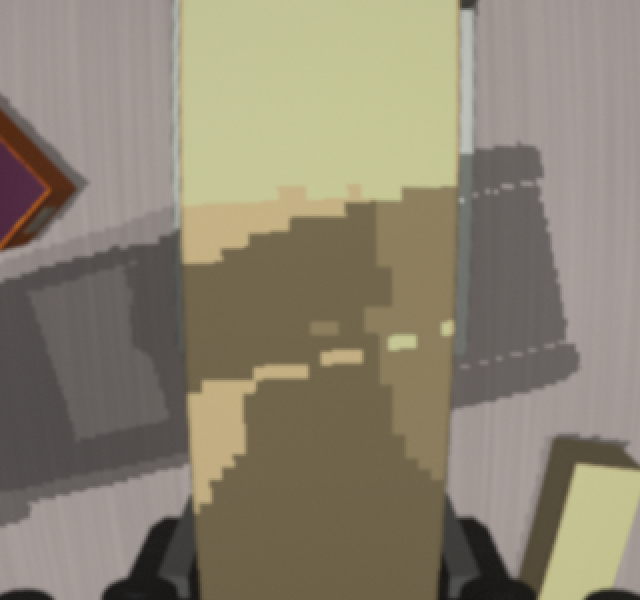

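The wrist view shows the carton's edges running straight and centred between the fingers, near 251–389.5 at row 60 and 258–382 at row 300. I use these widths for the pitch, then move to the view pose.

```bash
cat > fin.py <<'E'
from h import *
t=np.radians(20)
glass=np.array([.5358,-.365,.25]);look=np.array([0,np.cos(t),-np.sin(t)])
zc=np.array([0,np.sin(t),np.cos(t)]);vp=glass+.08*look
def tcp(face=.045,up=.004,dp=vp,pitch=0,lat=0): # TCP: `face` behind the face along look, `up` above carton axis
    rp=R.from_rotvec([pitch,0,0]).as_matrix()
    y=np.array([1.,0,0]);z=-zc
    return dp+face*look+up*zc-lat*y, R.from_matrix(rp@axes(y,z)).as_rotvec()
E
python3 - <<'E'
from fin import *
from rig import manip
import pickle
from scipy.optimize import brentq
d=pickle.load(open("d1.pkl","rb"));w=d["w"];p=d["p"];n=np.array([.99945,-.0332,0]);u=np.array([.0332,.99945,0])
for r,a,b in [(60,251,389.5),(120,252,389),(180,251.5,388),(300,258,382)]:
    z=brentq(lambda z:(plane(w,(b,r),z)-plane(w,(a,r),z))@n-.04,.1,.34)
    m=(plane(w,(b,r),z)+plane(w,(a,r),z))/2-p;print(r,"y",m@u,"lat",m@n,"z",m[2])
print(glass,vp)
P,o=tcp();print(P,o,manip.solve_ik(P,o))
# stand off 80 mm further along the sight line first
manip.move_to(P+.10*look+[0,0,.06],o);print(manip.get_time(),manip.get_width())
manip.servo_line(P,o,rate=.1);manip.hold(.4)
print(manip.get_position()-P,manip.get_time(),manip.get_width(),manip.get_grip_force())
d={}
for k in ("scene","side"): d[k]=manip.camera(k)
d["w"]=wrist(manip);pickle.dump(d,open("d2.pkl","wb"))
s=d["scene"]["image"];e=d["side"]["image"]
def cr(i,x,y,w,h):return cv2.resize(i[y:y+h,x:x+w,::-1],(400,300),interpolation=cv2.INTER_CUBIC)
cv2.imwrite("pics/fin.png",np.vstack([np.hstack([cr(s,70,110,160,120),cr(e,310,270,160,120)]),np.hstack([cr(d["w"]["image"],0,0,640,480),cr(s,0,0,640,480)])]))
E
```

```text
60 y 0.0931388942812995 lat -0.0011979434269064394 z 0.012632077320915425
120 y 0.07521203096446218 lat -0.001111821737164515 z 0.01176492882586877
180 y 0.05755841129070808 lat -0.0013207200062817775 z 0.013606125430495608
300 y 0.019004461649834867 lat -0.0011951319073268537 z 0.013591623325944713
[ 0.5358 -0.365   0.25  ] [ 0.5358 -0.2898  0.2226]
[ 0.5358 -0.2462  0.211 ] [ 2.0316  2.0316 -0.3582] [-0.2956  0.4013  1.8268 -0.4467  0.8593 -0.0103]
18.8083 0.03933205378365129
[0.0001 0.0002 0.0001] 20.3333 0.03923821873300326 60.339252948760986
```

View pics/fin.png

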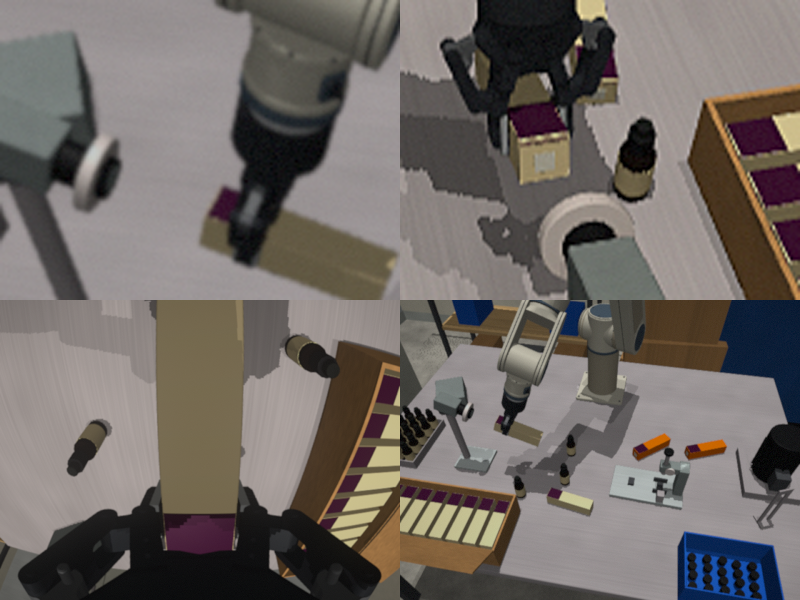

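The carton is at the view pose with its free face toward the lens. The face corners in side are about (354,315), (377,311), (357,343.5) and (378,341); in scene (159,185), (152,195) and (150,208). I compare these with the projected corners, using the ring to remove each camera's bias.

```bash
python3 - <<'E'
from fin import *
import pickle
d=pickle.load(open("d2.pkl","rb"))
def proj(c,P):
    q=np.linalg.inv(c["cam_to_world"])@np.r_[P,1];return np.array([c["fx"]*q[0]/q[2]+c["cx"],c["fy"]*q[1]/q[2]+c["cy"]])
x=np.array([1.,0,0]);ring=glass-.008*look
e,s=d["side"],d["scene"]
print("ring",proj(e,ring),"meas 384.6 364.4;",proj(s,ring),"meas 109.1 179.5; glass",proj(s,glass),"meas 113 179.1")
for k,(a,b),m in [("tl",(-1,1),(354,315.2)),("tr",(1,1),(377.2,311.2)),("bl",(-1,-1),(357.2,343.6)),("br",(1,-1),(378,341.2))]:
    print(k,proj(e,vp+.02*a*x+.02*b*zc)-m)
for k,(a,b),m in [("far top",(-1,1),(158.8,184.8)),("near top",(1,1),(152,195.2)),("near bot",(1,-1),(150,208))]:
    print(k,proj(s,vp+.02*a*x+.02*b*zc)-m)
J=lambda c:np.c_[[(proj(c,vp+.001*v)-proj(c,vp)) for v in (x,look,zc)]]
print("px per mm x,look,z: side",J(e),"scene",J(s))
E
```

```text
ring [382.4866 363.2881] meas 384.6 364.4; [110.0975 179.1194] meas 109.1 179.5; glass [113.8372 180.5409] meas 113 179.1
tl [ 4.2109 11.5911]
tr [ 1.5178 12.3516]
bl [1.6539 0.6406]
br [ 0.9914 -0.2454]
far top [-3.3256 -2.6488]
near top [-3.5592 -0.2707]
near bot [-3.9261 -1.0226]
px per mm x,look,z: side [[ 0.5079 -0.0816]
 [-0.1419 -0.3025]
 [-0.0114 -0.4358]] scene [[-0.1744  0.3191]
 [ 0.4564  0.1735]
 [ 0.0608 -0.302 ]]
```

```bash
python3 - <<'E'
from h import *
import pickle
d=pickle.load(open("d2.pkl","rb"))
for n,(x,y,w,h) in (("side",(348,308,38,40)),("scene",(144,178,34,40))):
    im=d[n]["image"][y:y+h,x:x+w].astype(int);r,g,b=im[...,0],im[...,1],im[...,2]
    pur=(r-g>12)&(b-g>3);cr=(r-b>22)&~pur
    print(n,x,y)
    for i in range(h):print(y+i,"".join("P" if pur[i,j] else "c" if cr[i,j] else "#" if im[i,j].sum()<130 else "." for j in range(w)))
E
```

```text
side 348 308
308 ######cccccccccccccccc#############c..
309 ######cccccccccccccccc###########ccccc
310 ######ccccccccccccccc###########.ccccc
311 #####.cccccccc.#PPPPPPP########..ccccc
312 #####.cc###PPPPPPPPPPPPP#..####.......
313 #####P#PPPPPPPPPPPPPPPPPc....##.......
314 #####PPP#PPPPPPPPPPPPPPPc#...##.......
315 #####PPPPPPPPPPPPPPPPPPPPc...##.......
316 ###..PPPPPPPPPPPPPPPPPPPPc...##.......
317 ##...#PPPPPPPPPPPPPPPPPPPPP..##.......
318 ##...#cPPPPPPPPPPPPPPPPPPPP..##.......
319 ##...#cPPPPPPPPPPPPPPPPPPPPP.##.......
320 ##...#ccPPPPPPPPPPPPPPPPPPPP.##.......
321 ##...#ccPPPPPPPPPPPPPPPPPPPPP##.......
322 ##...#cccPPPPPPPPPPPPPPPPPccP.#.......
323 ##...#cccPPPPPPPPPPPcccccccccc#.......
324 ##...#cccPPPPPcccccccccccccccc#.......
325 ##...#cccccccccccccccccccccccc........
326 ##...#cccccccccccccccccccccccc........
327 ##...#cccccccccccccccccccccccc........
328 ##...#cccccccccccccccccccccccc........
329 ......cccccccccccccccccccccccc........
330 ......cccccccccccccccccccccccc........
331 ......ccccccccccccccccc.cccccc........
332 ......cccccccccc........cccccc........
333 ......cc
[... 1506 characters left out ...]
00 ........ccccccccc.######...#######
201 .......cccccccccc.###############.
202 .......cccccccccc################.
203 .......cccccccccc###############.c
204 .......cccccccccc###############.c
205 .......cccccccccc###############.c
206 .......cccccccccc###############cc
207 .......cccccccccc.#############.cc
208 ........ccccccccc..###########..cc
209 ..........cccccccc..##########.ccc
210 ..............ccccc..#########.ccc
211 .................c...########..ccc
212 ....................########...ccc
213 ....................#######...cccc
214 ......................#####...cccc
215 .........................#....cccc
216 ..............................cccc
217 ................................cc
```

```bash
python3 - <<'E'
from fin import *
import pickle
d=pickle.load(open("d2.pkl","rb"));e,s=d["side"],d["scene"];x=np.array([1.,0,0])
L=[((378,321.7),(152,196.5),(1,1)),((357,325),(158.8,184),(-1,1)),((378,340.3),(151,208.3),(1,-1))]
for a,b,(i,j) in L:
    X,r=tri((e,a),(s,b));f=X-.02*i*x-.02*j*zc-vp
    print(X,np.round(r,4),"offset x,look,z mm",np.array([f@x,f@look,f@zc])*1e3)
E
```

```text
[ 0.5563 -0.2761  0.2383] [0.0004 0.0004] offset x,look,z mm [ 0.4966  7.5317 -0.5876]
[ 0.5157 -0.2762  0.2375] [0.0004 0.0004] offset x,look,z mm [-0.1212  7.7528 -1.3884]
[ 0.5545 -0.2894  0.1982] [0.0022 0.0022] offset x,look,z mm [-1.3125  8.7453 -2.87  ]
```

```bash
python3 - <<'E'
from fin import *
import pickle
d=pickle.load(open("d2.pkl","rb"));s=d["scene"];x=np.array([1.,0,0])
im=s["image"].astype(int);X,Y,w,h=205,195,50,48
i=im[Y:Y+h,X:X+w];r,b=i[...,0],i[...,2]
for k in range(0,h,1):print(Y+k,"".join("c" if r[k,j]-b[k,j]>22 else "#" if i[k,j].sum()<130 else "." for j in range(w)))
def proj(c,P):
    q=np.linalg.inv(c["cam_to_world"])@np.r_[P,1];return np.array([c["fx"]*q[0]/q[2]+c["cx"],c["fy"]*q[1]/q[2]+c["cy"]])
for a,bb in [(1,1),(1,-1),(-1,1)]:
  for off in (0,.008):print(a,bb,off,proj(s,vp+(.16+off)*look+.02*a*x+.02*bb*zc))
E
```

```text
195 ..................................................
196 ..................................................
197 ..................................................
198 ..................................................
199 ..................................................
200 ..................................................
201 ..................................................
202 ..................................................
203 ccc...............................................
204 ccccc.............................................
205 cccccccc..........................................
206 cccccccccc........................................
207 ccccccccccccc.....................................
208 ccccccccccccccc...................................
209 cccccccccccccccccc................................
210 ccccccccccccccccccccc.............................
211 ccccccccccccccccccccccc...........................
212 cccccccccccccccccccccccc..........................
213 cccccccccccccccccccccccc..........................
214 cccccccccccccccccccccccc..........................

[... 1011 characters left out ...]
.................................
234 ..................................................
235 ..................................................
236 ..................................................
237 ..................................................
238 ..................................................
239 ..................................................
240 ..................................................
241 ..................................................
242 ..................................................
1 1 0 [221.6657 222.7349]
1 1 0.008 [225.2398 224.0921]
1 -1 0 [217.5052 233.8157]
1 -1 0.008 [220.9939 235.1265]
-1 1 0 [226.8621 209.6017]
-1 1 0.008 [230.3485 210.9423]
```

The face sits about 7 mm too far from the lens: the carton lay a few mm further toward the column than I assumed. The front corners, back corners and panel edge all agree on this. I correct it, check stillness and hand in.

```bash
python3 - <<'E'
from fin import *
from rig import manip
P,o=tcp();P=P-.0068*look+.0012*zc+np.array([.001,0,0])
manip.servo_line(P,o,rate=.03);manip.hold(1.0)
print(manip.get_position()-P,np.abs(manip.get_joint_vel()).max(),manip.get_width(),manip.get_grip_force())
d={k:manip.camera(k) for k in("scene","side")}
def proj(c,X):
    q=np.linalg.inv(c["cam_to_world"])@np.r_[X,1];return np.array([c["fx"]*q[0]/q[2]+c["cx"],c["fy"]*q[1]/q[2]+c["cy"]])
im=d["scene"]["image"].astype(int)[175:215,135:178];m=(im[...,0]-im[...,2]>22)
yy,xx=np.nonzero(m);print("scene left edge",np.sort(xx)[3]+135,"pred near-bot",proj(d["scene"],vp+.02*np.array([1,0,0])-.02*zc))
print(manip.get_time());manip.sign_off()
E
```

```text
[-0. -0. -0.] 0.0020878812559332305 0.039548627754365476 60.338501930236816
scene left edge 147 pred near-bot [146.0739 206.9774]
21.9667
the job is handed in; nothing more can be done
```

The job is handed in after 22 s of robot time. The knob was pressed to its stop, held for over a second and let up; the carton was then drawn out and is held still before the lens. By my camera measurements its free end is within a few millimetres of 80 mm from the glass. I saw nothing else disturbed.

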